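# Slide a bento tray home under the date coder and stamp it

## Task

Push the loose bento tray that lies in front of the date coder's open end in between its guide rails and under the low gantry, gently and squarely, never forcing it, until its front edge has pushed the sprung bumper in and the side catch springs out behind the tray and holds it there. Then press the coder's black knob firmly down with the tray in place, so that the stamp bears on the tray for a moment, and let the knob come back up. Leave the tray caught under the coder and the other things on the worktop where they are.

Things in the scene. Friction and masses are not known exactly. Their poses are not given: they have to be found in the camera images.
- date_coder: Hand date coder fixed on the worktop. Origin on the worktop, midway between its metal guide rails; y axis along the channel, the way a tray is pushed (about the robot's left), x axis across it, away from the robot. The tray slides on the worktop. Rails 34 mm high, inner faces at x = +-83 mm, y from -140 to +98 mm. A catch nose (16 to 32 mm high) sticks 20 mm in from the far (+x) rail near y = -90 mm.
- mouth (a point): Middle of the coder's open end, on the worktop (coder x 0, y -183 mm). Flared lead-in plates, 34 mm high, narrow the channel from 207 mm here to 166 mm at y = -140 mm.
- gantry_entry (a point): Middle of the gantry's entry edge, on its underside, 37 mm above the worktop (coder x 0, y -20 mm). The gantry reaches from there to y = +84 mm, x from -106 to +122 mm, top 47 mm high; the white stamp housing on it (x -55 to +37 mm, y -9 to +65 mm) is 106 mm high.
- caught_mid (a point): Where the centre of a caught tray lies (coder x 0, y -6 mm) if the slide that carries bumper and catch is in mid-range; its rear edge is then at y = -88 mm, in front of the gantry. The slide was clamped anywhere within +-15 mm of that along y: where is not given and must be felt or seen.
- bento_center (a point): Centre, 15.5 mm up, of the loose filled black bento tray to be coded. 161 mm along its x, 164 mm along its y, 31 mm high, 0.3 kg; rim corners of 16 mm radius; widest at the rim, 29 mm up, base 130 mm. Solid, so only to be pushed at the rim. Starts before the mouth, up to 0.25 rad and 25 mm out of line. Slides with 1 to 3 N, beside the catch with 1 to 4 N more; over 20 N on it is too much.
- bumper (a joint): How far the sprung bumper at the channel's far end (70 mm wide, 10 to 34 mm high) is pushed in along the coder's +y, in m: 0 free, 0.011 solid end. It resists with 3 N plus 1 N per mm. The catch springs out behind the tray when the bumper is in by about 5 mm; a caught tray keeps it in by about 4 to 5 mm.
- catch (a joint): How far the side catch is pushed out of the channel (towards the coder's +x), in m: 0 fully sprung into the channel (free, or behind a caught tray), about 0.014 to 0.02 while a tray is beside it. Its slope faces the mouth.
- press (a joint): How far the press knob is pushed down, in m: 0 up, 0.016 fully down. Its return spring takes 4 to 6 N. With a tray below, the stamp pad meets the tray at about 0.007 and then takes a further 4 N plus 0.4 N per mm. It returns by itself.
- knob_top (a point): Middle of the top of the black round press knob (46 mm wide), 158 mm above the worktop when up, over the coder's point x = -9, y = +28 mm; pressed straight down.
- stamp_pad: Rubber stamp pad, 9 x 34 mm, under the gantry below the knob, for the flat web along the middle of the tray (its origin lies on the worktop below it while the knob is up); sprung, so that it gives up to 10 mm against the plunger.
- tray_next: Another filled bento tray, further to the robot's right, waiting; leave alone. Origin under its middle.
- tongs: Metal tongs, 300 mm long, lying behind the tray's start; leave alone.
- label_block: White block of labels, 44 x 61 x 15 mm, to the right; leave alone.
- sauce_yellow: Standing yellow squeeze bottle, 54 mm wide, 200 mm high, at the left by the bag sealer; leave alone.
- sauce_red: Standing red squeeze bottle, 54 mm wide, 200 mm high, at the left; leave alone.
- foil_cups: Stack of foil cups, 60 mm wide, 49 mm high, at the left; leave alone.
- marker: Marker pen, 131 mm long, lying left of the coder; leave alone.

How it is judged:
By the outcome, as a careful person would: the job done as asked, in the order asked, and still so for the second after the job is handed in, with the robot touching nothing.
It also fails if it takes over 70 s, if anything falls off the work surface, if the arm or the gripper's body presses on something with over 40 N, if the wrist force passes 120 N, or if a joint passes its speed limit or range.

## Robot

A 6-joint arm with a two-finger parallel gripper is mounted at the origin on a cart in front of the work surface, level with it; the furniture and walls round the work are solid. World frame = base frame: x ahead of the robot, y to its left, z up, the work surface at z = 0. Lengths are in mm, angles in rad, forces in N, time in s.
With the tool pointing down it reaches from about 275 to 750 mm from the base axis. Payload 10.2 kg.
Tool frame: the origin (TCP) lies at the very end of the fingers, on their centre line; the grasp point (between the pads) lies 19 mm behind it; x points along the fingers, y is the direction in which the jaws open and shut, and the axes are right-handed (so a half turn about x gives the same grasp; the last joint's range is limited). The gripper opens to 85 mm and grips with 20 to 120 N. Pads are 22 mm wide; open, the fingers measure 114 mm over their backs; the gripper's body (76 mm by 85 mm) begins 54 mm behind the grasp point. The pads swing forward as they close: fully open they stand 13 mm farther back than shut.
Start: joints at [-1.33, 0.313, 1.498, -0, 1.331, -0.223], TCP at [234.848, -469.551, 231.294] pointing down, gripper open.
Joint ranges: [-2.94, 2.94], [-0.97, 2.17], [0.19, 2.56], [-1.23, 4.37], [0.02, 3.11], [-2.88, 2.88]. Speed limits (rad/s): [2.39, 2.39, 3.01, 3.14, 3.14, 3.14].

## Interface

Orientations are given as a unit quaternion [w, x, y, z].
In Python, from rig import ctrl, viewer, order gives the robot as it stands. The module is installed in compiled form; this text tells all that it offers.
- The arm moves only by the tool carry_out, never from a script. Its argument "deltas" is a list of rows, each a list of 7 numbers: the gripper command: -1 is fully open, 1 is shut, values between are in proportion, then the shift along the tool's x, y, z in mm, then the turn, a rotation vector about the tool's x, y, z in degrees. A call has exactly 5 rows; each row is the pose to reach, as a shift and turn from the pose commanded when the call began, along the tool's axes at that moment; what a row does not reach only later rows make up. A row lasts 1/8 s, in which the tool goes at most 62.5 mm and 10.7 degrees, less where a joint would pass 70% of its speed; a pose out of reach is approached as far as the arm can. A call with a gripper value outside its range is refused whole. The fingers move at their own pace and stop on an object; "newtons" is the grip in N (left out, the last holds). Time passes only in rows, so rows that repeat a pose let the fingers close, or fill a call up. It gives the time, the measured TCP pose, the force and the opening at its end, in the units of the state.
- ctrl.sense(): the state, without advancing time (a new reading comes with each control period).
- viewer.capture(name): name is "scene" or "top" or "wrist"; returns the picture (384x512x3 uint8, red, green, blue); there is no depth.
- viewer.calibration(name): a dict with "fx", "fy", "cx", "cy" (pixels), "k1" (the pictures are not rectified: a ray, as slopes to the right and down, at radius r is drawn at 1 + k1 r^2 times it, then the intrinsics apply), "xyz" and "attitude" of the camera in the world; the wrist camera has in their place "T_tool_cam" (4x4, takes a point from camera to tool coordinates, whose origin is the TCP and whose axes are the tool frame's). Camera axes: x right, y down, z forward; pixel columns grow to the right and rows downward; lengths in mm; the calibration is good to about 2 mm. A picture is of the moment at which its call begins: read the wrist's pose just before it. calibration takes no time and is no camera call.
- order.finish_job(): hands the job in, once; it reports no verdict.
The state is a dict: "time_s": time; "joints": joint angles; "dq": joint speeds; "tau": joint torques, N m; "eef_pos": TCP position; "ee_rot": TCP orientation; "force": force on the tool from outside, world axes, zero at the start; "wrist_torque": the same for the moment, N m; "grip_width": opening from 0.0 (shut) to 1.0 (fully open).
Only numpy, scipy, OpenCV 4.12 (cv2) and the standard library are available. Lean on these libraries where they do the work, as an engineer would, in place of code of your own. Each camera call takes 0.05 s, during which the arm holds its last target. There are 200 camera calls.

## Working session

There is one attempt and no reset: what is moved stays moved. The work goes in short steps, Python scripts to look and compute and a tool call to move; the robot and the scene stay as the last step left them, time stands still between calls to the robot, and variables do not carry over. Pictures are saved under pics/ and viewed, about 8 in all and at most 12, crops included, and the job is handed in when it is done.

Besides the shell and the picture viewer there is one more tool, called after "Emit:" as name([rows], argument=value, ...), one row to a line, values as JSON. carry_out: Moves the arm, as the interface text tells. Its arguments: {"type":"object","properties":{"deltas":{"type":"array"},"newtons":{"type":"number"}},"required":["deltas"]}

```bash
mkdir -p pics
python3 - <<'E'
from rig import ctrl, viewer
import cv2
print(ctrl.sense())
for n in ["scene","top"]:
    im=viewer.capture(n); cv2.imwrite(f"pics/{n}0.png",cv2.cvtColor(im,cv2.COLOR_RGB2BGR)); print(n,viewer.calibration(n))
print(viewer.calibration("wrist"))
a=cv2.imread("pics/top0.png");b=cv2.imread("pics/scene0.png")
cv2.imwrite("pics/top0x.png",cv2.resize(a,(800,600),interpolation=cv2.INTER_CUBIC))
cv2.imwrite("pics/scene0x.png",cv2.resize(b,(800,600),interpolation=cv2.INTER_CUBIC))
E
```

```text
{'time_s': 0.0, 'joints': array([-1.33041502e+00,  3.13443471e-01,  1.49842842e+00,  2.96031904e-06,
        1.33100521e+00, -2.23404767e-01]), 'dq': array([ 0.00226157,  0.00169368,  0.00027809,  0.00039934, -0.00055135,
       -0.0010019 ]), 'tau': array([-1.19742592e-03, -4.12259495e+01, -2.59749860e+01, -3.01892960e-04,
        4.04890714e-03,  2.88030753e-05]), 'eef_pos': array([ 234.77744882, -469.29398976,  230.74168088]), 'ee_rot': array([-0.1620531 , -0.68817679, -0.16296133,  0.68818246]), 'force': array([0.19159362, 0.7193519 , 0.00306754]), 'wrist_torque': array([ 0.04904782, -0.0332822 ,  0.01630524]), 'grip_width': 0.9947964474035244}
scene {'fx': 350.02184615575396, 'fy': 350.02184615575396, 'cx': 256.74381066966436, 'cy': 192.29790779694488, 'k1': -0.004477263658166765, 'xyz': array([-188.11110911,  505.70068131, 1121.65003437]), 'attitude': array([ 0.16027068, -0.41629542,  0.83758467, -0.31537812])}
top {'fx': 366.25390724350376, 'fy': 366.25390724350376, 'cx': 253.7468272229388, 'cy': 187.04234810523567, 'k1': -0.1099655923559864, 'xyz': array([ 207.53489071, -112.24352989, 1455.99962645]), 'attitude': array([-0.09734078,  0.80099524, -0.58659224,  0.06957686])}
{'fx': 302.4621217788598, 'fy': 302.4621217788598, 'cx': 258.35752309875966, 'cy': 196.2445250504484, 'k1': -0.0560482354024164, 'T_tool_cam': array([[-8.28483528e-05, -3.12236728e-01,  9.50004326e-01,
        -1.42014039e+02],
       [ 9.99998879e-01,  1.39420909e-03,  5.45441247e-04,
         1.16075266e+00],
       [-1.49481146e-03,  9.50003306e-01,  3.12236263e-01,
        -8.04166434e+01],
       [ 0.00000000e+00,  0.00000000e+00,  0.00000000e+00,
         1.00000000e+00]])}
```

View pics/top0x.png

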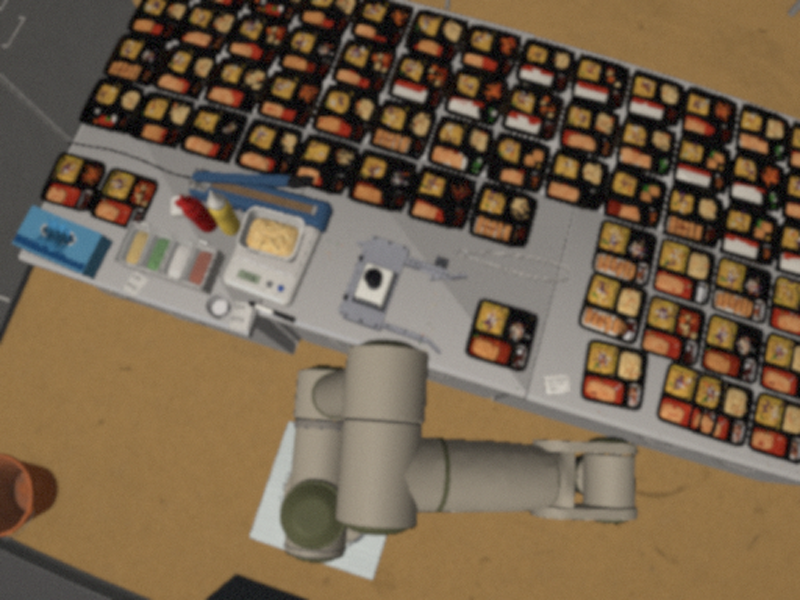

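View pics/scene0x.png

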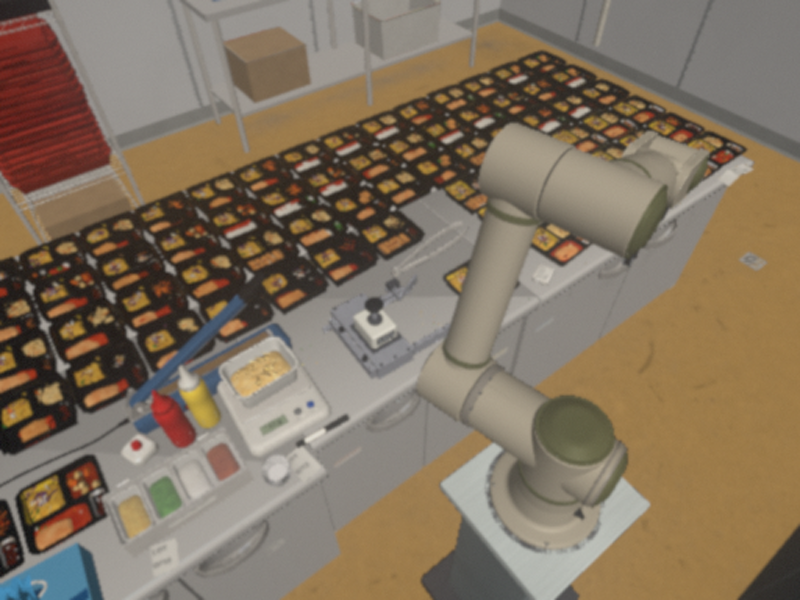

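The top view shows the coder at about (373,285) with its knob at (373,280), both in the enlarged picture. The loose tray is at about (503,333), the tongs at (515,265) and the labels at (557,384). I'll write helpers and crop in closer.

```bash
cat > h.py <<'E'
import numpy as np, cv2
from scipy.spatial.transform import Rotation as R
from rig import ctrl, viewer
def rot(q): return R.from_quat([q[1],q[2],q[3],q[0]]).as_matrix()
def cam(n, s=None):
    c=viewer.calibration(n)
    if n=="wrist":
        s=s or ctrl.sense(); T=np.eye(4);T[:3,:3]=rot(s["ee_rot"]);T[:3,3]=s["eef_pos"]
        T=T@c["T_tool_cam"]; Rm,t=T[:3,:3],T[:3,3]
    else: Rm,t=rot(c["attitude"]),np.array(c["xyz"])
    K=np.array([[c["fx"],0,c["cx"]],[0,c["fy"],c["cy"]],[0,0,1]])
    return K,np.array([c["k1"],0,0,0.]),Rm,t
def pix2plane(C,uv,z):
    K,d,Rm,t=C
    p=cv2.undistortPoints(np.array(uv,float).reshape(-1,1,2),K,d).reshape(-1,2)
    r=np.c_[p,np.ones(len(p))]@Rm.T
    return t+r*((z-t[2])/r[:,2])[:,None]
def project(C,P):
    K,d,Rm,t=C
    q=(np.array(P,float).reshape(-1,3)-t)@Rm
    return cv2.projectPoints(q,np.zeros(3),np.zeros(3),K,d)[0].reshape(-1,2)
E
python3 - <<'E'
from h import *
C=cam("top")
a=cv2.imread("pics/top0.png")
m=a[140:250,205:365]
cv2.imwrite("pics/c1.png",cv2.resize(m,None,fx=5,fy=5,interpolation=cv2.INTER_CUBIC))
s=1.5625-0
f=lambda u,v:((u+.5)/s-.5,(v+.5)/s-.5)
print(pix2plane(C,[f(373,276)],158),pix2plane(C,[f(503,333),f(470,360),f(535,365)],29))
g=cv2.cvtColor(a,cv2.COLOR_BGR2GRAY)
k=((a.max(2)<60)|((a.max(2).astype(int)-a.min(2))>60)).astype(np.uint8)
k=k[185:240,295:350]
n,l,st,ce=cv2.connectedComponentsWithStats(k)
for i in range(1,n):
    if st[i,4]>300:
        c=cv2.findContours((l==i).astype(np.uint8),0,2)[0][0]; p=pix2plane(C,c.reshape(-1,2)+[295,185],29)[:,:2].astype(np.float32)
        print(st[i],cv2.minAreaRect(p))
E
```

```text
[[530.39643056  52.45442255 158.        ]] [[ 519.59136261 -291.54147277   29.        ]
 [ 428.62322252 -230.33253124   29.        ]
 [ 465.20495682 -390.25933669   29.        ]]
[   4    8   45   44 1097] ((516.1128540039062, -289.2314453125), (150.76260375976562, 155.97943115234375), 0.23551613092422485)
```

View pics/c1.png

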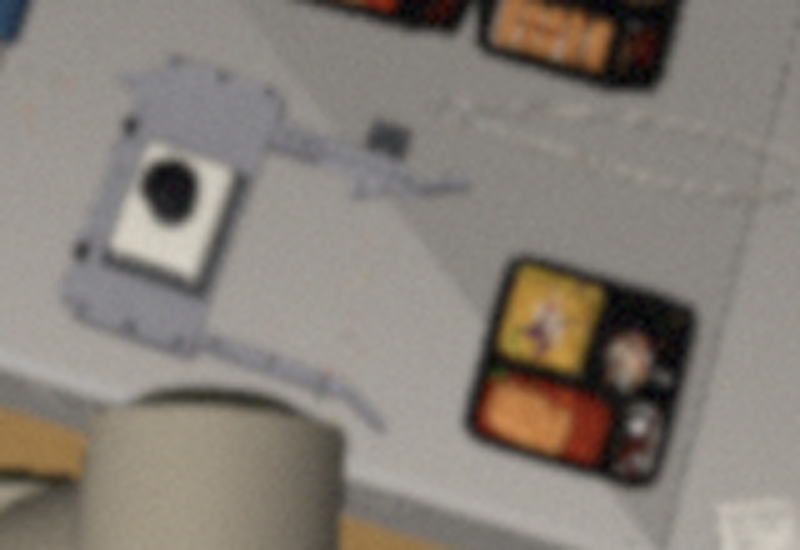

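The crop shows these pixels:
- **Gantry corners:** about (175,58), (285,92), (195,352) and (65,305).
- **Knob:** (170,190).
- **Lead-in tips:** (468,183) and (382,430).
- **Tray:** (583,370).

I'll fit the coder pose to these points.

Run:
```python
from h import *
C=cam("top")
u=lambda l:[((x+.5)/5-.5+205,(y+.5)/5-.5+140) for x,y in l]
G=pix2plane(C,u([(175,58),(285,92),(195,352),(65,305)]),47)[:,:2]
H=pix2plane(C,u([(152,140),(242,162),(192,285),(105,250)]),106)[:,:2]
K=pix2plane(C,u([(170,190)]),158)[:,:2]
L=pix2plane(C,u([(468,183),(382,430)]),34)[:,:2]
A=np.array([(122,84),(122,-20),(-106,-20),(-106,84),(37,65),(37,-9),(-55,-9),(-55,65),(-9,28),(103.5,-183),(-103.5,-183)],float)
W=np.vstack([G,H,K,L])
ac,wc=A.mean(0),W.mean(0); a=A-ac;w=W-wc
th=np.arctan2((a[:,0]*w[:,1]-a[:,1]*w[:,0]).sum(),(a*w).sum())
Rm=np.array([[np.cos(th),-np.sin(th)],[np.sin(th),np.cos(th)]])
t=wc-Rm@ac
print("th",th,"origin",t); print(np.c_[W,W-(A@Rm.T+t)].round(1))
T=np.array([516,-289.]); print("tray in coder",(T-t)@Rm)
# scene-camera check of the knob
b=cv2.imread("pics/scene0.png"); Cs=cam("scene")
g=b.max(2); print("proj knob scene",project(Cs,[*(Rm@[-9,28]+t),158])*1.5625)
```

```text
th -0.04452226283325646 origin [536.20803192  23.28556242]
[[ 660.4   95.7   -1.4   -6.1]
 [ 659.6    1.8    2.4    3.9]
 [ 435.     5.4    5.6   -2.6]
 [ 439.7  114.4    5.7    2.5]
 [ 572.8   83.1   -3.2   -3.5]
 [ 576.9   11.7    4.1   -0.9]
 [ 473.6   18.5   -7.3    1.7]
 [ 479.5   89.8   -4.7   -0.9]
 [ 526.3   50.9   -2.1   -0.8]
 [ 634.8 -160.7    3.4    3.4]
 [ 422.3 -151.7   -2.4    3.2]]
tray in coder [  -6.28893976 -312.87551244]
proj knob scene [[374.21729048 302.20319802]]
```

```bash
cat >> h.py <<'E'
TH=-0.0445; O=np.array([536.2,23.3])
def RC(th): return np.array([[np.cos(th),-np.sin(th)],[np.sin(th),np.cos(th)]])
def tow(xy,th=None,o=None): return RC(TH if th is None else th)@np.array(xy)+(O if o is None else o)
def delta(P,yaw,s=None):
    """rows needed: tool shift and rotvec(deg) to world P, x down, z along coder+y turned by yaw"""
    s=s or ctrl.sense(); M=rot(s["ee_rot"])
    z=np.array([-np.sin(yaw),np.cos(yaw),0]); x=np.array([0,0,-1.]); y=np.cross(z,x)
    T=np.c_[x,y,z]
    return (M.T@(np.array(P)-s["eef_pos"])).round(1), np.degrees(R.from_matrix(M.T@T).as_rotvec()).round(1)
E
python3 - <<'E'
from h import *
s=ctrl.sense();print(rot(s["ee_rot"]).round(3))
print(delta([*tow((-6,-430)),150],TH))
print(delta([*tow((-6,-420)),9],TH), tow((-6,-420)))
b=cv2.imread("pics/top0.png")
C=cam("top"); f=lambda u,v:((u+.5)/1.5625-.5,(v+.5)/1.5625-.5)
print(pix2plane(C,[f(545,378),f(568,375),f(570,390),f(547,393)],15), pix2plane(C,[f(590,343),f(640,350),f(465,255),f(570,275)],20))
E
```

```text
[[-0.     0.447 -0.894]
 [ 0.001 -0.894 -0.447]
 [-1.    -0.001 -0.   ]]
(array([  80.8,   67.1, -275.4]), array([1.191e+02, 1.000e-01, 1.000e-01]))
(array([ 221.8,   58.5, -280.2]), array([1.191e+02, 1.000e-01, 1.000e-01])) [ 511.52210764 -396.01730423]
[[ 443.42920548 -425.77133471   15.        ]
 [ 468.10027957 -480.42228452   15.        ]
 [ 432.90775804 -494.55440188   15.        ]
 [ 408.48489798 -440.12555052   15.        ]] [[ 563.51014251 -514.4154179    20.        ]
 [ 584.73598478 -645.21043624   20.        ]
 [ 692.11820744 -142.79580301   20.        ]
 [ 723.62502107 -422.14634487   20.        ]]
```

Emit:
carry_out([
  [-1,0,14,-56,-10,0,0],
  [-1,0,27,-112,-20,0,0],
  [-1,0,40,-168,-30,0,0],
  [-1,0,54,-224,-40,0,0],
  [-1,0,67,-276,-50,0,0],
])

```text
time_s: 0.72
eef_pos: [513.4, -405.1, 230.9]
ee_rot: [-0.44, -0.554, -0.44, 0.554]
force: [-2.0, -1.0, -0.1]
grip_width: 0.998
```

Emit:
carry_out([
  [-1,20,0,0,-5.5,0,0],
  [-1,40,0,0,-11,0,0],
  [-1,50,0,0,-11,0,0],
  [-1,50,0,0,-11,0,0],
  [-1,50,0,0,-11,0,0],
])

```text
time_s: 1.35
eef_pos: [511.8, -406.3, 182.2]
ee_rot: [-0.489, -0.511, -0.488, 0.511]
force: [-0.3, 0.4, -0.0]
grip_width: 0.999
```

Run:
```python
from h import *
s=ctrl.sense();print(s["time_s"],s["joints"],s["eef_pos"],s["force"]);print(rot(s["ee_rot"]).round(3))
im=viewer.capture("wrist")[:,:,::-1].copy(); cv2.imwrite("pics/w1.png",im)
im=viewer.capture("scene")[:,:,::-1].copy(); cv2.imwrite("pics/s1.png",im)
im=viewer.capture("top")[:,:,::-1].copy(); cv2.imwrite("pics/t1.png",im)
```

```text
1.35 [-8.49980563e-01  6.36114003e-01  1.13370216e+00  3.20334420e-05
  1.37039181e+00 -8.06401754e-01] [ 511.78050975 -406.32879367  182.23662095] [-0.31726704  0.44735887 -0.03461366]
[[ 0.001  0.999 -0.044]
 [-0.001 -0.044 -0.999]
 [-1.     0.001  0.001]]
```

View pics/w1.png

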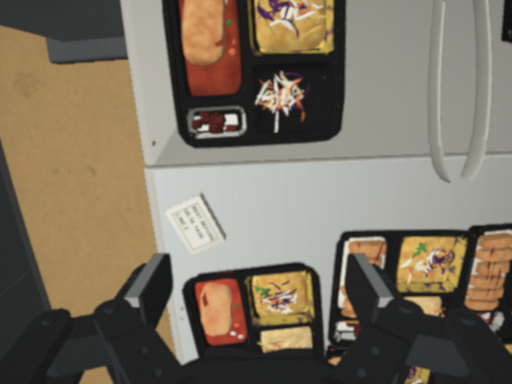

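The wrist view shows the tray's rear end: left side at about x=170–180, right side at about x=343, rear edge at rows 147 (left) to 138 (right). The labels are at (196,222), the next tray at (255,310) and the tongs at (460,90). I'll fit the tray's edges.

Run:
```python
from h import *
s=ctrl.sense();C=cam("wrist",s)
a=cv2.imread("pics/w1.png")
dark=a.max(2)<75
def edge(kind,rng):
    o=[]
    for k in rng:
        if kind=="rear": i=np.where(dark[100:165,k])[0]; o.append((k,100.5+i.max()))
        if kind=="L": i=np.where(dark[k,150:210])[0]; o.append((149.5+i.min(),k))
        if kind=="R": i=np.where(dark[k,320:370])[0]; o.append((320.5+i.max(),k))
    return pix2plane(C,o,29)[:,:2]
for k,r in (("rear",range(205,325,5)),("L",range(5,105,5)),("R",range(5,110,5))):
    p=edge(k,r); c=(p-O)@RC(TH)
    f=cv2.fitLine(c.astype(np.float32),cv2.DIST_HUBER,0,.01,.01).ravel()
    print(k,f.round(3),c[0].round(1),c[-1].round(1))
# coder from top
```

```text
rear [ 9.98000e-01  5.90000e-02 -4.28000e-01 -3.94852e+02] [ -56.6 -398. ] [  55.5 -390.8]
L [ 5.80000e-02 -9.98000e-01 -8.67610e+01 -3.07804e+02] [ -88.3 -272.9] [ -84.1 -353.2]
R [ 6.7000e-02 -9.9800e-01  7.3152e+01 -3.1480e+02] [  71.1 -272.5] [  74.8 -357.3]
```

Emit:
carry_out([
  [-1,50,0,0,0,2,0],
  [-1,100,0,0,0,4,0],
  [-1,140,0,0,0,6,0],
  [-1,165,0,0,0,8,0],
  [-1,176,0,0,0,8,0],
])

```text
time_s: 2.12
eef_pos: [511.3, -406.1, 4.0]
ee_rot: [0.453, 0.545, 0.522, -0.474]
force: [-0.6, -0.7, 0.3]
grip_width: 1.002
```

Run:
```python
from h import *
s=ctrl.sense();print(s["eef_pos"],s["force"],((s["eef_pos"][:2]-O)@RC(TH)));print(rot(s["ee_rot"]).round(3))
im=viewer.capture("wrist")[:,:,::-1].copy(); cv2.imwrite("pics/w2.png",im)
```

```text
[ 511.25271441 -406.11761219    4.04801696] [-0.63362326 -0.66861312  0.31053892] [  -5.81981116 -430.10229309]
[[ 0.005  0.999 -0.043]
 [ 0.14  -0.043 -0.989]
 [-0.99  -0.001 -0.14 ]]
```

View pics/w2.png

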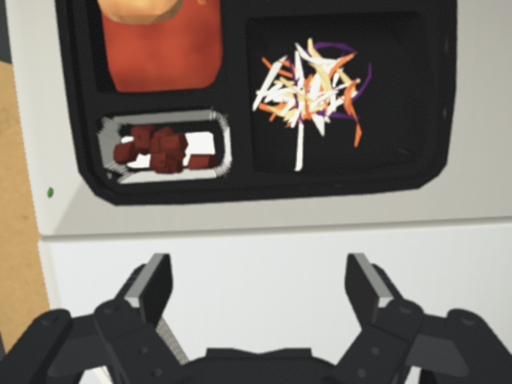

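The wrist view shows the tray's rear edge at rows 203 (left) to 185 (right), just ahead of both open fingers (pad edges at (160,253) and (355,253)). I'll start the push.

Emit:
carry_out([
  [-1,1.1,0,-8,0,0,0],
  [-1,2.2,0,-16,0,0,0],
  [-1,3.4,0,-24,0,0,0],
  [-1,4.5,0,-32,0,0,0],
  [-1,5.6,0,-40,0,0,0],
])

```text
time_s: 2.8
eef_pos: [513.4, -365.3, 5.6]
ee_rot: [0.454, 0.545, 0.522, -0.474]
force: [-1.4, -1.7, 1.0]
grip_width: 0.999
```

Emit:
carry_out([
  [-1,0.7,0,-5,0,0,0],
  [-1,1.4,0,-10,0,0,0],
  [-1,2.1,1,-15,0,0,0],
  [-1,2.8,2,-20,0,0,0],
  [-1,2.8,2,-20,0,0,0],
])

```text
time_s: 3.42
eef_pos: [516.3, -344.9, 5.2]
ee_rot: [0.454, 0.545, 0.523, -0.473]
force: [-0.7, 0.4, -1.0]
grip_width: 1.001
```

Run:
```python
from h import *
s=ctrl.sense();print(s["eef_pos"],s["force"],((s["eef_pos"][:2]-O)@RC(TH)));print(rot(s["ee_rot"]).round(3))
im=viewer.capture("wrist")[:,:,::-1].copy(); cv2.imwrite("pics/w3.png",im)
t=viewer.capture("top")[:,:,::-1].copy(); cv2.imwrite("pics/t3.png",t)
w=np.zeros((430,800,3),np.uint8); w[:300,:400]=cv2.resize(im,(400,300)); w[:,400:]=cv2.resize(t[145:252,225:325],(400,430),interpolation=cv2.INTER_CUBIC)
cv2.imwrite("pics/m3.png",w)
```

```text
[ 516.31224206 -344.88022331    5.16235137] [-0.70473392  0.35802407 -0.98892449] [  -3.48945676 -368.70045219]
[[ 0.006  0.999 -0.042]
 [ 0.14  -0.042 -0.989]
 [-0.99  -0.    -0.14 ]]
```

View pics/m3.png

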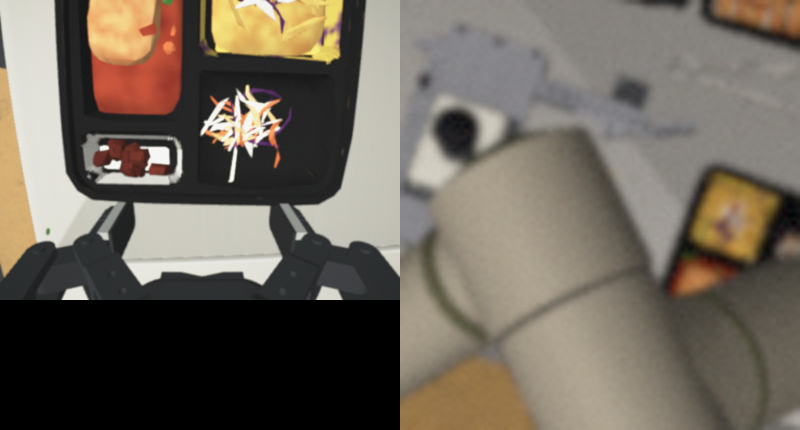

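The tray now sits flush and square on both fingers, with its rear rim at row 197 of the half-size wrist view. I'll measure its lateral offset.

```bash
cat > meas.py <<'E'
from h import *
import sys
s=ctrl.sense();C=cam("wrist",s)
a=viewer.capture("wrist")[:,:,::-1].copy()
if len(sys.argv)>1: cv2.imwrite(sys.argv[1],a)
dark=a.max(2)<75
L=[];Rr=[];B=[]
for k in range(60,190,5):
    i=np.where(dark[k,:200])[0]
    if len(i): L.append((i.min()-.5,k))
    i=np.where(dark[k,380:])[0]
    if len(i): Rr.append((380.5+i.max(),k))
for k in range(190,330,5):
    i=np.where(dark[150:330,k])[0]; g=np.where(np.diff(i)>5)[0]
    B.append((k,150.5+(i[g[0]] if len(g) else i.max())))
print("TCP",((s["eef_pos"]-[*O,0])[:2]@RC(TH)).round(1),s["eef_pos"][2].round(1),"F",s["force"].round(1),"t",s["time_s"],"q6",s["joints"][5].round(2))
for n,o in (("L",L),("R",Rr),("B",B)):
    if len(o)<4: print(n,"none"); continue
    c=(pix2plane(C,o,29)[:,:2]-O)@RC(TH)
    print(n,cv2.fitLine(c.astype(np.float32),cv2.DIST_HUBER,0,.01,.01).ravel().round(3),np.median(c,0).round(1))
E
python3 meas.py
```

```text
TCP [  -3.6 -369. ] 5.1 F [0.4 0.8 0.8] t 3.525 q6 -0.83
L [   0.681   -0.732  -91.829 -298.887] [ -79.9 -302.1]
R [ 2.10000e-02  1.00000e+00  8.08650e+01 -2.97116e+02] [  80.8 -301.4]
B [   0.727   -0.687   -2.813 -340.675] [  -3.2 -325.4]
```

Emit:
carry_out([
  [-1,1,0,-7,0,0,0],
  [-1,2,0,-14,0,0,0],
  [-1,3,0,-21,0,0,0],
  [-1,4,0,-28,0,0,0],
  [-1,5,0,-35,0,0,0],
])

```text
time_s: 4.2
eef_pos: [517.7, -309.7, 5.2]
ee_rot: [0.454, 0.545, 0.522, -0.474]
force: [0.3, -1.5, 0.6]
grip_width: 0.998
```

Emit:
carry_out([
  [-1,1,0,-6,0,0,0],
  [-1,1.8,0,-12,0,0,0],
  [-1,2.6,0,-18,0,0,0],
  [-1,3.4,0,-24,0,0,0],
  [-1,4.2,0,-30,0,0,0],
])

```text
time_s: 4.82
eef_pos: [519.0, -279.5, 5.2]
ee_rot: [0.454, 0.545, 0.522, -0.474]
force: [-0.6, -1.7, -0.4]
grip_width: 1.001
```

```bash
python3 meas.py pics/w4.png
```

```text
TCP [  -3.7 -303.3] 5.2 F [-0.6 -1.7 -0.4] t 4.825 q6 -0.77
L [   0.765   -0.644  -93.218 -236.687] [ -79.9 -236.3]
R [ 1.70000e-02  1.00000e+00  8.08230e+01 -2.31375e+02] [  80.8 -235.6]
B [   0.727   -0.687   -3.054 -275.298] [  -3.4 -260.3]
```

View pics/w4.png

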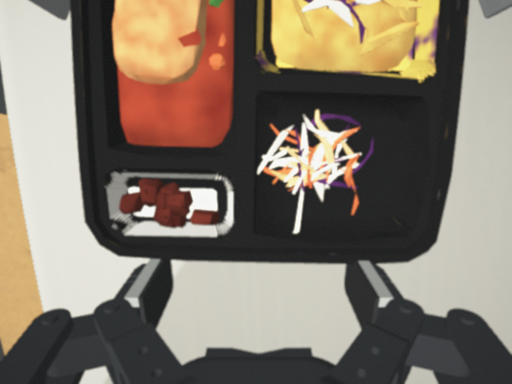

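The lead-in tips are just visible at the top corners: left foot at about (68,17) and right foot at about (487,17). I'll check how well they are centred.

Run:
```python
from h import *
s=ctrl.sense();C=cam("wrist",s)
p=pix2plane(C,[(68,17),(487,17)],0)[:,:2]; print((p-O)@RC(TH))
p=pix2plane(C,[(30,0),(512,8)],34)[:,:2]; print((p-O)@RC(TH))
print(project(C,[[*tow((x,-183)),z] for x in(-103.5,103.5) for z in (0,34)]).round(0))
a=cv2.imread("pics/w4.png")
cv2.imwrite("pics/c4.png",np.hstack([cv2.resize(a[:50,:110],None,fx=3.6,fy=3.6),cv2.resize(a[:50,402:],None,fx=3.6,fy=3.6)]))
```

```text
[[ -98.07366283 -181.92782121]
 [ 111.6877089  -180.04198529]]
[[ -92.95199768 -188.16419205]
 [  97.36964768 -189.72869109]]
[[ 58.  20.]
 [  5. -12.]
 [471.  22.]
 [527.  -8.]]
```

View pics/c4.png

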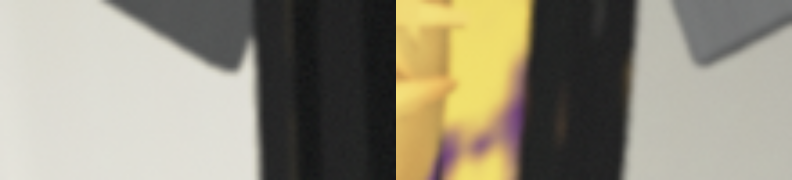

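The wrist view puts the mouth's centre about 6 mm further in +x than the top-camera fit does. I'll back off, go up and look at the tray and rails together.

Emit:
carry_out([
  [-1,-2,0,15,0,0,0],
  [-1,-40,0,20,0,-2,0],
  [-1,-100,0,10,0,-8,0],
  [-1,-160,0,-30,0,-8,0],
  [-1,-210,0,-80,0,-8,0],
])

```text
time_s: 5.5
eef_pos: [520.6, -240.8, 212.4]
ee_rot: [0.489, 0.511, 0.488, -0.511]
force: [1.6, 0.4, 0.2]
grip_width: 0.998
```

Emit:
carry_out([
  [-1,0,0,-40,0,0,0],
  [-1,-20,0,-50,0,0,0],
  [-1,-30,0,-50,0,0,0],
  [-1,-30,0,-50,0,0,0],
  [-1,-30,0,-50,0,0,0],
])

```text
time_s: 6.12
eef_pos: [522.5, -191.1, 239.2]
ee_rot: [-0.489, -0.511, -0.489, 0.511]
force: [-0.2, -0.1, -0.5]
grip_width: 0.997
```

```bash
python3 meas.py pics/w5.png; python3 -c "
import cv2;a=cv2.imread('pics/w5.png');cv2.imwrite('pics/w5x.png',cv2.resize(a,(800,600),interpolation=cv2.INTER_CUBIC))"
```

```text
Traceback (most recent call last):
  File "meas.py", line 15, in <module>
    B.append((k,150.5+(i[g[0]] if len(g) else i.max())))
                                              ~~~~~^^
ValueError: zero-size array to reduction operation maximum which has no identity
```

View pics/w5x.png

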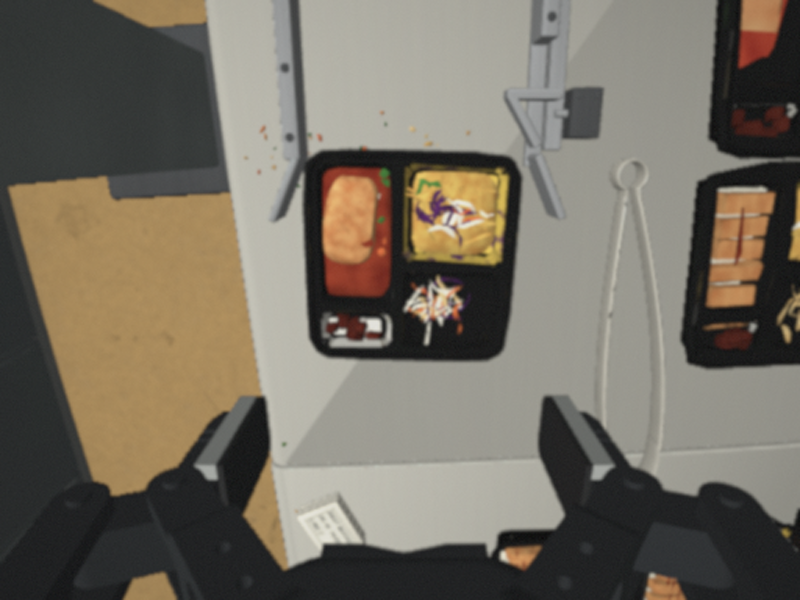

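The view shows:
- **Left rail:** inner edge at about (299..304, 0..155).
- **Right rail:** inner edge at about x=530.
- **Catch:** triangle at (510–560, 90–155).
- **Tray:** x from 306 to 521, rows 152 to 358.

Next I'll find these edges to subpixel accuracy.

Run:
```python
from h import *
s=ctrl.sense();C=cam("wrist",s);print(s["time_s"],s["eef_pos"])
a=cv2.imread("pics/w5.png"); g=cv2.GaussianBlur(cv2.cvtColor(a,cv2.COLOR_BGR2GRAY),(0,0),.8).astype(int)
for r in (5,25,60): print(r,"L",g[r,168:204].tolist(),"R",g[r,325:368].tolist())
dark=a.max(2)<75
def fit(n,px,z):
    c=(pix2plane(C,px,z)[:,:2]-O)@RC(TH)
    f=cv2.fitLine(c.astype(np.float32),cv2.DIST_HUBER,0,.01,.01).ravel(); print(n,f.round(4),c.min(0).round(1),c.max(0).round(1))
fit("trayL",[(170-.5+np.where(dark[k,170:230])[0].min(),k) for k in range(115,212,4)],29)
fit("trayR",[(300.5+np.where(dark[k,300:350])[0].max(),k) for k in range(115,212,4)],29)
fit("front",[(k,80-.5+np.where(dark[80:130,k])[0].min()) for k in range(215,318,4)],29)
fit("rear",[(k,200.5+np.where(dark[200:245,k])[0].max()) for k in range(220,310,4)],29)
```

```text
6.175 [ 522.51300242 -190.92925281  239.1326674 ]
5 L [176, 175, 175, 174, 174, 172, 166, 159, 154, 152, 153, 152, 151, 150, 149, 145, 131, 107, 83, 71, 68, 72, 87, 115, 146, 166, 173, 174, 174, 174, 174, 174, 174, 174, 173, 173] R [163, 163, 164, 164, 163, 163, 163, 163, 163, 162, 162, 162, 161, 156, 145, 129, 116, 110, 110, 110, 112, 121, 135, 148, 154, 153, 150, 146, 145, 144, 144, 142, 138, 136, 138, 142, 144, 143, 142, 142, 147, 154, 157]
25 L [179, 178, 178, 178, 177, 177, 176, 173, 166, 160, 157, 156, 156, 155, 154, 152, 147, 134, 112, 90, 75, 70, 72, 85, 113, 146, 167, 175, 176, 176, 176, 176, 176, 176, 176, 176] R [165, 165, 165, 165, 165, 165, 165, 164, 164, 164, 164, 164, 161, 150, 132, 116, 107, 101, 95, 87, 79, 74, 71, 70, 70, 71, 76, 85, 100, 116, 129, 139, 144, 146, 146, 146, 146, 144, 145, 152, 158, 160, 160]
60 L [181, 181, 181, 181, 181, 181, 181, 180, 179, 177, 172, 165, 161, 161, 160, 159, 157, 156, 153, 142, 120, 94, 76, 71, 73, 85, 112, 144, 167, 177, 179, 179, 179, 179, 180, 180] R [148, 156, 158, 157, 156, 156, 156, 155, 155, 155, 154, 154, 154, 153, 153, 153, 153, 153, 153, 153, 153, 152, 152, 152, 152, 153, 152, 151, 151, 151, 151, 151, 150, 146, 139, 124, 100, 76, 63, 60, 63, 69, 75]
trayL [ 9.900000e-03 -1.000000e+00 -7.895700e+01 -2.227556e+02] [ -94.8 -270.6] [ -77.5 -154.2]
trayR [ 1.870000e-02  9.998000e-01  8.032660e+01 -2.098435e+02] [  78.  -270.1] [  81.5 -153.7]
front [ 9.997000e-01 -2.270000e-02 -3.431400e+00 -1.341633e+02] [ -52. -136.] [  59.5 -133.2]
rear [ 9.997000e-01 -2.250000e-02  8.684000e-01 -2.956342e+02] [ -52.1 -296.8] [  60.  -294.3]
```

Run:
```python
from h import *
s=ctrl.sense();C=cam("wrist",s)
a=cv2.imread("pics/w5.png"); g=cv2.GaussianBlur(cv2.cvtColor(a,cv2.COLOR_BGR2GRAY),(0,0),.8).astype(float)
def cross(r,c0,c1,lev):  # first crossing of lev scanning c0->c1
    st=1 if c1>c0 else -1; v=g[r,c0]
    for c in range(c0,c1,st):
        p,q=g[r,c],g[r,c+st]
        if (p-lev)*(q-lev)<=0 and p!=q: return c+st*(p-lev)/(p-q)
def fit(n,px,z):
    px=[p for p in px if p[0]]
    c=(pix2plane(C,px,z)[:,:2]-O)@RC(TH)
    f=cv2.fitLine(c.astype(np.float32),cv2.DIST_HUBER,0,.01,.01).ravel(); f=f*np.sign(f[1]) if 0 else f
    print(n,f.round(4),c[0].round(1),c[-1].round(1),len(c)); return f
fl=fit("Lfoot",[(cross(r,203,185,122),r) for r in range(2,86,4)],0)
ft=fit("Ltop",[(cross(r,180,192,112),r) for r in range(2,86,4)],34)
rf=fit("Rfoot",[(cross(r,328,345,136),r) for r in range(2,44,3)],0)
# lead-in tips, picture (275,218) & (562,216) of 800x600
p=pix2plane(C,[((275.5)/1.5625-.5,(218.5)/1.5625-.5),((562.5)/1.5625-.5,(216.5)/1.5625-.5)],34)[:,:2]; print("tips z34",(p-O)@RC(TH))
p=pix2plane(C,[((283)/1.5625-.5,(206)/1.5625-.5)],0)[:,:2]; print((p-O)@RC(TH))
```

```text
Lfoot [ 1.06000e-02 -9.99900e-01 -7.91122e+01 -7.37580e+01] [-79.6 -31.5] [ -78.7 -117.4] 21
Ltop [ 1.51000e-02 -9.99900e-01 -7.90052e+01 -6.43519e+01] [-79.4 -40.7] [ -78.2 -119. ] 21
Rfoot [ 5.68000e-02 -9.98400e-01  8.76795e+01 -4.36839e+01] [ 87.3 -30.8] [ 93.5 -58.8] 10
tips z34 [[ -98.09790546 -181.05492313]
 [ 112.21107412 -178.84271443]]
[[-100.59201949 -175.60542386]]
```

```bash
cat >> h.py <<'E'
O=tow((3.1,2.0)); TH=-0.0317
def flip(P,yaw,tilt,s=None):
    s=s or ctrl.sense(); M=rot(s["ee_rot"])
    z=-np.array([-np.sin(yaw),np.cos(yaw),0]); x=np.array([0,0,-1.]); y=np.cross(z,x)
    T=np.c_[x,y,z]@R.from_euler("y",tilt,degrees=True).as_matrix()
    return (M.T@(np.array(P)-s["eef_pos"])).round(1), np.degrees(R.from_matrix(M.T@T).as_rotvec()).round(1)
E
python3 - <<'E'
from h import *
s=ctrl.sense();print(O,((s["eef_pos"][:2]-O)@RC(TH)))
for z in (150,4): print(flip([*tow((0,-332)),z],TH,8))
C=cam("wrist",s)
E
```

```text
[539.38590175  25.1601156 ] [ -10.01553655 -216.51558581]
(array([ 89. ,  11.5, 115.4]), array([-0.7,  8. ,  0. ]))
(array([235. ,  11.7, 115.5]), array([-0.7,  8. ,  0. ]))
```

Emit:
carry_out([
  [-1,0,5,50,0,2,0],
  [-1,10,10,100,-0.7,5,0],
  [-1,60,12,115,-0.7,8,0],
  [-1,120,12,115,-0.7,8,0],
  [-1,175,12,115,-0.7,8,0],
])

```text
time_s: 6.8
eef_pos: [529.1, -306.1, 62.2]
ee_rot: [0.456, 0.542, 0.526, -0.471]
force: [-0.5, -0.1, 0.3]
grip_width: 0.998
```

Run:
```python
from h import *
s=ctrl.sense();print(s["eef_pos"],((s["eef_pos"][:2]-O)@RC(TH)));print(flip([*tow((0,-332)),4.5],TH,8)); print(flip([*tow((0,-300)),4.5],TH,8))
```

```text
[ 529.10487682 -306.12040492   62.18641321] [ 2.23974055e-01 -3.31439938e+02]
(array([57. , -0.2,  8.6]), array([ 0. , -0.1,  0. ]))
(array([ 61.5,  -0.2, -23. ]), array([ 0. , -0.1,  0. ]))
```

Emit:
carry_out([
  [-1,30,0,5,0,0,0],
  [-1,50,0,8.5,0,0,0],
  [-1,57,0,8.5,0,0,0],
  [-1,58,0,0,0,0,0],
  [-1,59.5,0,-10,0,0,0],
])

```text
time_s: 7.42
eef_pos: [531.0, -287.2, 8.6]
ee_rot: [0.458, 0.542, 0.525, -0.471]
force: [-0.4, 0.1, 0.3]
grip_width: 1.005
```

Emit:
carry_out([
  [-1,0.7,0,-5,0,0,0],
  [-1,1.4,0,-10,0,0,0],
  [-1,2.1,1,-15,0,0,0],
  [-1,2.8,2,-20,0,0,0],
  [-1,3.5,3,-25,0,0,0],
])

```text
time_s: 8.05
eef_pos: [534.4, -262.3, 7.5]
ee_rot: [0.457, 0.542, 0.525, -0.471]
force: [-0.5, -1.9, 0.8]
grip_width: 0.999
```

```bash
cat > meas.py <<'E'
from h import *
import sys
s=ctrl.sense();C=cam("wrist",s)
a=viewer.capture("wrist")[:,:,::-1].copy()
if len(sys.argv)>1: cv2.imwrite(sys.argv[1],a)
dark=a.max(2)<75
print("TCP",((s["eef_pos"][:2]-O)@RC(TH)).round(1),s["eef_pos"][2].round(1),"F",s["force"].round(1),"t",s["time_s"])
L=[];Rr=[];B=[]
for k in range(60,215,5):   # walk outward from inside the rim until bright
    r=a[k].max(1)>110
    i=np.where(r[:115])[0]; L.append((i.max()+.5,k)) if len(i) else 0
    i=np.where(r[410:])[0]; Rr.append((410+i.min()-.5,k)) if len(i) else 0
for k in range(185,330,5):
    col=a[:,k].max(1)
    i=np.where(col[235:345]>110)[0]
    if len(i): B.append((k,235+i.min()-.5))
for n,o in (("L",L),("R",Rr),("B",B)):
    if len(o)<4: print(n,"none"); continue
    c=(pix2plane(C,o,29)[:,:2]-O)@RC(TH)
    print(n,cv2.fitLine(c.astype(np.float32),cv2.DIST_HUBER,0,.01,.01).ravel().round(3),c[0].round(1),c[-1].round(1))
E
python3 meas.py pics/w6.png
```

```text
TCP [   4.1 -287.5] 7.5 F [-0.5 -1.9  0.8] t 8.05
L [ 2.09000e-01  9.78000e-01 -5.86590e+01 -2.21073e+02] [ -55.  -195.1] [ -59.5 -258.7]
R [ 3.0000e-02  1.0000e+00  7.6721e+01 -2.1877e+02] [  77.4 -194.3] [  74.4 -258.3]
B [ 1.0000e+00 -1.9000e-02  3.4060e+00 -2.8156e+02] [ -28.6 -280.8] [  35.4 -282.1]
```

Emit:
carry_out([
  [-1,0.7,1,-5,-0.4,0,0],
  [-1,1.6,2,-10,-0.8,0,0],
  [-1,2.5,3,-15,-1.2,0,0],
  [-1,3.4,4,-20,-1.4,0,0],
  [-1,4.3,5,-25,-1.4,0,0],
])

```text
time_s: 8.72
eef_pos: [540.0, -237.7, 7.0]
ee_rot: [0.464, 0.536, 0.531, -0.464]
force: [-3.0, -5.2, 2.9]
grip_width: 0.998
```

```bash
python3 meas.py pics/w7.png
```

```text
TCP [   9.  -262.7] 7.0 F [-3.  -5.2  2.9] t 8.725
L [   0.205    0.979  -55.825 -200.279] [ -52. -172.] [ -63.2 -235.6]
R [ 6.00000e-03  1.00000e+00  7.94530e+01 -1.96592e+02] [  79.6 -167.9] [  78.3 -231.8]
B [ 1.00000e+00  4.00000e-03  7.90000e-01 -2.57053e+02] [ -23.6 -245.7] [  40.  -256.9]
```

Emit:
carry_out([
  [-1,-1.1,0,8,0,0,0],
  [-1,-1.1,-7,8,0,0,0],
  [-1,-1,-14,8,0,0,0],
  [-1,0.5,-14,3,0,0,0],
  [-1,1.5,-14,-2,0,0,0],
])

```text
time_s: 9.4
eef_pos: [526.0, -235.0, 5.5]
ee_rot: [0.464, 0.536, 0.531, -0.464]
force: [-2.3, -6.0, 1.6]
grip_width: 0.997
```

Emit:
carry_out([
  [-1,1,0.1,-5,0,0,0],
  [-1,2,0.2,-10,0,0,0],
  [-1,3,0.4,-15,0,0,0],
  [-1,4,0.5,-20,0,0,0],
  [-1,5,0.6,-25,0,0,0],
])

```text
time_s: 10.02
eef_pos: [527.0, -209.4, 4.1]
ee_rot: [0.464, 0.536, 0.531, -0.464]
force: [-0.5, -5.0, 1.9]
grip_width: 0.995
```

```bash
python3 meas.py pics/w8.png
```

```text
TCP [  -4.9 -234.8] 4.1 F [-0.5 -5.   1.9] t 10.025
L [   0.523   -0.852  -81.756 -180.278] [ -88.5 -144.7] [ -67.5 -206.7]
R [ 6.00000e-03 -1.00000e+00  7.84890e+01 -1.75586e+02] [  54.6 -141.3] [  77.6 -203. ]
B [   0.967   -0.255   -5.198 -224.549] [ -36.8 -216.9] [  25.5 -229.2]
```

Emit:
carry_out([
  [-1,1,0.1,-7,0,0,0],
  [-1,2,0.3,-14,0,0,0],
  [-1,3,0.5,-21,0,0,0],
  [-1,4,0.7,-28,0,0,0],
  [-1,5,0.8,-35,0,0,0],
])

```text
time_s: 10.7
eef_pos: [527.9, -173.7, 4.0]
ee_rot: [0.464, 0.536, 0.531, -0.464]
force: [0.5, -5.5, 2.2]
grip_width: 1.001
```

Emit:
carry_out([
  [-1,1,0.1,-7,0,0,0],
  [-1,2,0.3,-14,0,0,0],
  [-1,3,0.5,-21,0,0,0],
  [-1,4,0.7,-28,0,0,0],
  [-1,5,0.8,-35,0,0,0],
])

```text
time_s: 11.32
eef_pos: [529.0, -138.4, 3.9]
ee_rot: [0.464, 0.536, 0.531, -0.464]
force: [0.2, -5.5, 2.7]
grip_width: 0.997
```

```bash
python3 meas.py pics/w9.png
```

```text
TCP [  -5.2 -163.8] 3.9 F [ 0.2 -5.5  2.7] t 11.325
L [   0.35    -0.937  -79.65  -103.619] [-84.9 -73.8] [ -67.7 -135.7]
R [ 1.90000e-02 -1.00000e+00  7.82950e+01 -1.04409e+02] [ 54.2 -70.4] [  77.1 -132. ]
B [   0.969   -0.247   -5.624 -153.208] [ -37.  -145.8] [  25.1 -158.2]
```

View pics/w9.png

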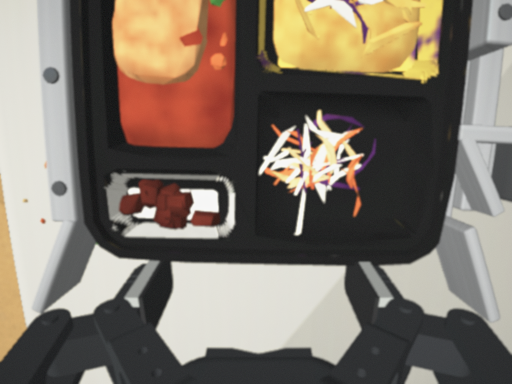

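The view shows the tray square between the rails, with its rear rim at row 260 on both fingers. The catch's flat face is at about (480,132).

Run:
```python
from h import *
s=ctrl.sense();C=cam("wrist",s)
print((pix2plane(C,[(480,128),(480,138),(260,260)],32)[:,:2]-O)@RC(TH))
a=cv2.imread('pics/w9.png')
```

```text
[[  85.41417549  -95.37846477]
 [  85.98956215  -99.45227206]
 [  -4.16815855 -154.56054272]]
```

Emit:
carry_out([
  [-1,1.2,0.2,-8,0,0,0],
  [-1,2.3,0.4,-16,0,0,0],
  [-1,3.4,0.6,-24,0,0,0],
  [-1,4.5,0.8,-32,0,0,0],
  [-1,5.6,0.9,-39,0,0,0],
])

```text
time_s: 12.0
eef_pos: [530.0, -98.9, 3.7]
ee_rot: [0.464, 0.536, 0.531, -0.464]
force: [0.6, -4.9, 2.0]
grip_width: 0.995
```

Emit:
carry_out([
  [-1,0.2,0,-1.6,0,0,0],
  [-1,0.5,0.1,-3.2,0,0,0],
  [-1,0.7,0.1,-4.8,0,0,0],
  [-1,0.9,0.1,-6.4,0,0,0],
  [-1,1.1,0.2,-8,0,0,0],
])

```text
time_s: 12.62
eef_pos: [530.2, -91.2, 3.7]
ee_rot: [0.464, 0.536, 0.531, -0.464]
force: [1.4, -3.5, 1.9]
grip_width: 0.998
```

Emit:
carry_out([
  [-1,0.1,0,-1,0,0,0],
  [-1,0.3,0,-2,0,0,0],
  [-1,0.4,0.1,-3,0,0,0],
  [-1,0.6,0.1,-4,0,0,0],
  [-1,0.7,0.1,-5,0,0,0],
])

```text
time_s: 13.25
eef_pos: [530.3, -86.2, 3.7]
ee_rot: [0.464, 0.536, 0.531, -0.464]
force: [-0.2, -3.0, 1.9]
grip_width: 1.001
```

```bash
python3 meas.py pics/w10.png
```

```text
TCP [  -5.5 -111.6] 3.7 F [-0.2 -3.   1.9] t 13.25
L [  0.342  -0.94  -79.709 -51.019] [-84.7 -21.7] [-67.9 -83.5]
R [ 5.0000e-03 -1.0000e+00  7.8286e+01 -5.2393e+01] [ 53.8 -18.3] [ 77.1 -79.7]
B [   0.969   -0.246   -5.879 -100.941] [-37.3 -93.6] [  24.8 -105.9]
```

Emit:
carry_out([
  [-1,0.1,0,-1,0,0,0],
  [-1,0.3,0,-2,0,0,0],
  [-1,0.4,0.1,-3,0,0,0],
  [-1,0.6,0.1,-4,0,0,0],
  [-1,0.7,0.1,-5,0,0,0],
])

```text
time_s: 13.92
eef_pos: [530.7, -81.6, 3.8]
ee_rot: [0.464, 0.536, 0.531, -0.464]
force: [0.7, -6.5, 1.5]
grip_width: 1.007
```

Emit:
carry_out([
  [-1,0.1,0,-0.7,0,0,0],
  [-1,0.2,0,-1.4,0,0,0],
  [-1,0.3,0,-2.1,0,0,0],
  [-1,0.4,0,-2.8,0,0,0],
  [-1,0.4,0,-2.8,0,0,0],
])

```text
time_s: 14.55
eef_pos: [530.7, -79.2, 3.8]
ee_rot: [0.464, 0.536, 0.53, -0.464]
force: [0.6, -7.2, 0.3]
grip_width: 1.004
```

```bash
python3 meas.py pics/w11.png
```

```text
TCP [  -5.3 -104.6] 3.8 F [ 0.6 -7.2  0.3] t 14.55
L [  0.351  -0.936 -79.404 -44.87 ] [-64.8 -14.6] [-67.7 -76.4]
R [ 7.0000e-03 -1.0000e+00  7.8386e+01 -4.5355e+01] [ 54.  -11.2] [ 77.4 -72.7]
B [  0.966  -0.257  -6.394 -94.001] [-37.1 -86.5] [ 25.  -98.9]
```

Emit:
carry_out([
  [-1,0.1,0,-0.6,0,0,0],
  [-1,0.2,0,-1.2,0,0,0],
  [-1,0.2,0,-1.8,0,0,0],
  [-1,0.3,0,-2.4,0,0,0],
  [-1,0.3,0,-2.4,0,0,0],
])

```text
time_s: 15.22
eef_pos: [530.9, -77.1, 3.8]
ee_rot: [0.464, 0.536, 0.53, -0.464]
force: [2.1, -10.3, -0.1]
grip_width: 1.001
```

```bash
python3 meas.py pics/w12.png
python3 - <<'E'
import cv2,numpy as np
a=cv2.imread('pics/w11.png').astype(int);b=cv2.imread('pics/w12.png').astype(int)
d=abs(a-b).max(2); 
for r in range(100,320,20): print(r,[int(d[r:r+20,c:c+20].mean()) for c in range(380,512,20)])
E
```

```text
TCP [  -5.2 -102.5] 3.8 F [  2.1 -10.3  -0.1] t 15.225
L [  0.387  -0.922 -78.356 -46.1  ] [-64.7 -12.6] [-67.6 -74.3]
R [ 8.0000e-03 -1.0000e+00  7.8488e+01 -4.3985e+01] [55.3 -9.1] [ 77.5 -70.6]
B [  0.967  -0.255  -6.222 -91.843] [-37.  -84.4] [ 25.1 -96.8]
100 [2, 2, 2, 2, 1, 11, 11]
120 [2, 2, 2, 2, 1, 24, 8]
140 [2, 2, 2, 2, 1, 13, 1]
160 [2, 2, 2, 2, 1, 26, 3]
180 [2, 2, 2, 5, 10, 8, 1]
200 [2, 2, 2, 2, 1, 1, 1]
220 [2, 2, 2, 2, 2, 7, 3]
240 [2, 2, 9, 15, 23, 47, 34]
260 [4, 49, 22, 22, 24, 57, 5]
280 [1, 28, 32, 7, 24, 25, 1]
300 [1, 4, 36, 11, 15, 7, 3]
```

There was a big change behind the tray's right rear corner, so I'll view it.

Run:
```python
import cv2,numpy as np
a=cv2.imread('pics/w11.png')[150:384,320:];b=cv2.imread('pics/w12.png')[150:384,320:]
cv2.imwrite('pics/cc.png',cv2.resize(np.hstack([a,b]),None,fx=2,fy=2))
```

```text
(no output)
```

View pics/cc.png

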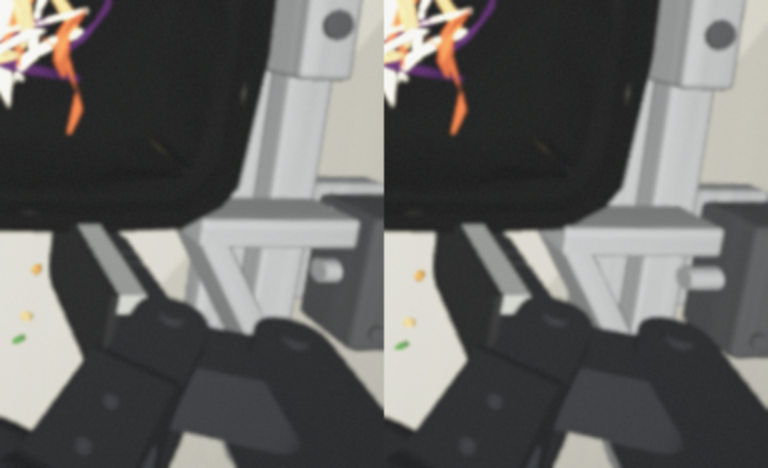

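The catch nose has moved inward behind the tray's corner: its tip went from x≈200 to x≈565−384=181 in the crop. I'll check whether it is fully sprung.

Emit:
carry_out([
  [-1,0.1,0,-0.4,0,0,0],
  [-1,0.1,0,-0.8,0,0,0],
  [-1,0.1,0,-1,0,0,0],
  [-1,0.1,0,-1,0,0,0],
  [-1,0.1,0,-1,0,0,0],
])

```text
time_s: 15.9
eef_pos: [530.9, -76.4, 3.8]
ee_rot: [0.464, 0.536, 0.53, -0.465]
force: [0.1, -10.9, -0.7]
grip_width: 0.997
```

```bash
python3 meas.py pics/w13.png
python3 - <<'E'
from h import *
a=cv2.imread('pics/w12.png').astype(int);b=cv2.imread('pics/w13.png').astype(int)
d=abs(a-b).max(2)
for r in range(240,320,20): print(r,[int(d[r:r+20,c:c+20].mean()) for c in range(380,512,20)])
for p in (a,b): print(p[275,395:450].max(1).tolist())
C=cam("wrist"); print((pix2plane(C,[(410,254),(411,275)],32)[:,:2]-O)@RC(TH))
E
```

```text
TCP [  -5.3 -101.7] 3.8 F [  0.1 -10.9  -0.7] t 15.9
L [  0.386  -0.922 -78.333 -45.404] [-70.5 -11.8] [-67.6 -73.5]
R [ 2.2000e-02 -1.0000e+00  7.8396e+01 -4.4437e+01] [55.3 -8.3] [ 77.5 -69.9]
B [  0.967  -0.256  -6.29  -91.085] [-37.  -83.6] [ 25.1 -96. ]
240 [2, 2, 4, 5, 7, 18, 15]
260 [3, 8, 9, 10, 11, 9, 3]
280 [1, 7, 3, 1, 9, 10, 1]
300 [1, 1, 5, 2, 3, 1, 2]
[220, 221, 221, 220, 221, 216, 190, 158, 135, 130, 131, 131, 137, 150, 176, 199, 206, 204, 203, 203, 202, 203, 203, 204, 203, 202, 203, 202, 202, 203, 202, 202, 200, 201, 200, 200, 199, 200, 199, 200, 200, 199, 198, 199, 199, 198, 198, 198, 198, 198, 199, 198, 199, 199, 198]
[220, 221, 220, 220, 216, 193, 158, 136, 131, 131, 136, 144, 149, 158, 183, 204, 207, 204, 203, 201, 202, 202, 201, 202, 202, 201, 202, 202, 201, 203, 202, 202, 201, 201, 200, 201, 201, 202, 200, 201, 200, 200, 200, 200, 199, 199, 200, 200, 199, 199, 200, 199, 198, 199, 200]
[[ 61.66082007 -89.30698903]
 [ 63.42559304 -99.18655547]]
```

The nose tip measures x≈63 mm, which is fully sprung, and the tray force is 11 N. I'll back off and check that the tray stays.

Emit:
carry_out([
  [-1,-0.3,0,2,0,0,0],
  [-1,-0.6,0,4,0,0,0],
  [-1,-1,-0.1,7,0,0,0],
  [-1,-2,-0.2,15,0,0,0],
  [-1,-3,-0.4,22,0,0,0],
])

```text
time_s: 16.58
eef_pos: [529.9, -97.7, 3.7]
ee_rot: [0.464, 0.536, 0.531, -0.464]
force: [0.2, -0.1, 0.3]
grip_width: 1.003
```

```bash
python3 meas.py pics/w14.png
python3 - <<'E'
from h import *
s=ctrl.sense();C=cam("wrist",s); b=cv2.imread('pics/w14.png')
o=[]
for k in range(185,330,8):
    c=b[:,k].max(1); i=[r for r in range(150,300) if c[r]<70 and c[r+3]>120]; o.append((k,i[-1]+1.5 if i else np.nan))
p=[q for q in o if q[1]==q[1]]; print(p[0],p[-1],((pix2plane(C,[p[0],p[len(p)//2],p[-1]],29)[:,:2]-O)@RC(TH)).round(1))
print(flip([*tow((-5,-123)),250],TH+.024,0))
E
```

```text
TCP [  -5.5 -123.1] 3.7 F [ 0.2 -0.1  0.3] t 16.575
L [ 5.4000e-02 -9.9900e-01 -8.3748e+01 -5.4427e+01] [-84.7 -33.1] [-84.5 -95.4]
R [ 6.6000e-02  9.9800e-01  7.7879e+01 -5.8307e+01] [ 78.8 -28.2] [ 72.5 -91.3]
B [ 1.00000e+00  2.60000e-02 -7.85300e+00 -1.04181e+02] [ -37.3 -105. ] [  23.8 -103.4]
(185, 218.5) (329, 222.5) [[-37.  -98.6]
 [ -5.9 -98.6]
 [ 25.3 -98.8]]
(array([-243.8,    1.5,  -35. ]), array([ 0.1, -8. , -0.2]))
```

Run:
```python
from h import *
import json
s=ctrl.sense();C=cam("wrist",s); b=cv2.imread('pics/w14.png')
K,d,Rm,t=C
d13=np.array([530.9,-76.4,3.8])-np.array([529.9,-97.7,3.7])
C13=(K,d,Rm,t+d13)
for nm,CC,f in (("w13",C13,"w13"),("w14",C,"w14"),):
    im=cv2.imread(f'pics/{f}.png'); o=[]
    for k in range(190,330,10):
        c=im[:,k].max(1); i=[r for r in range(150,300) if c[r]<70 and c[r+3]>120]
        if i:o.append((k,i[-1]+1.5))
    P=(pix2plane(CC,o,29)[:,:2]-O)@RC(TH); print(nm,o[0],np.median(P[:,1]).round(1))
cv2.imwrite('pics/cc2.png',cv2.resize(b[100:350,280:],None,fx=2.4,fy=2.4))
```

```text
w13 (190, 262.5) -97.3
w14 (190, 219.5) -98.8
```

View pics/cc2.png

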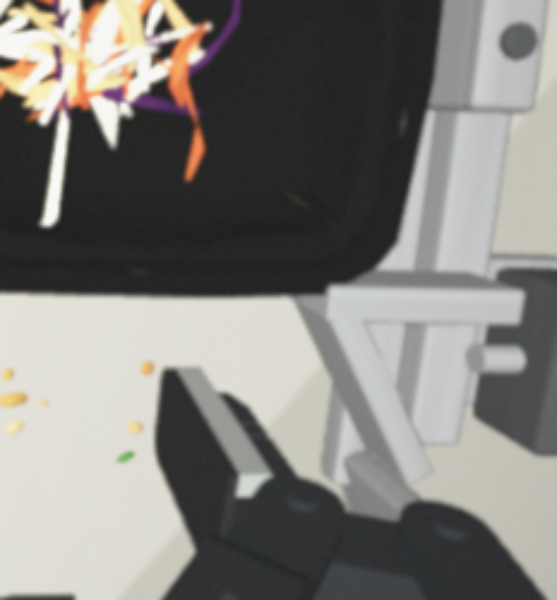

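The tray sprang back only 1.5 mm and rests against the catch's flat face, so it is caught. Now I'll rise, shut the gripper and locate the knob.

Emit:
carry_out([
  [-1,-45,0,5,0,0,0],
  [0,-100,0,-5,0,-2,0],
  [1,-155,0,-20,0,-4,0],
  [1,-210,1,-35,0,-6,0],
  [1,-260,1,-60,0,-8,0],
])

```text
time_s: 17.25
eef_pos: [529.8, -74.1, 271.7]
ee_rot: [0.5, 0.503, 0.497, -0.501]
force: [0.9, -0.1, -0.0]
grip_width: 0.143
```

Emit:
carry_out([
  [1,0,0,-20,0,0,0],
  [1,0,0,-35,0,0,0],
  [1,0,0,-45,0,0,0],
  [1,0,0,-45,0,0,0],
  [1,0,0,-45,0,0,0],
])

```text
time_s: 17.88
eef_pos: [530.2, -29.4, 269.0]
ee_rot: [0.499, 0.502, 0.498, -0.501]
force: [1.0, -0.4, -0.1]
grip_width: 0.0
```

Run:
```python
from h import *
s=ctrl.sense();C=cam("wrist",s);print(s["eef_pos"],s["grip_width"],(s["eef_pos"][:2]-O)@RC(TH),s["time_s"])
im=viewer.capture("wrist")[:,:,::-1].copy(); cv2.imwrite("pics/w15.png",im)
k=tow((-9,28)); print("pred",k,project(C,[*k,158]))
m=(im.max(2)<70).astype(np.uint8)
n,l,st,ce=cv2.connectedComponentsWithStats(m)
for i in range(1,n):
    if st[i,4]>300: print(st[i],ce[i],pix2plane(C,[ce[i]],158)[0,:2])
M=rot(s["ee_rot"]);print(M.round(3))
```

```text
[530.23830586 -29.40403551 269.03901031] 0.00030768804039990925 [ -7.4136062  -54.82666815] 17.875
pred [531.27787473  53.43130054] [[257.57129902  92.72220801]]
[  417     0    95   227 12700] [469.04220472 122.3576378 ] [709.31797617  31.10483706]
[    0    63   512   321 59570] [209.04675172 279.95635387] [ 482.99900329 -118.92835717]
[ 233   67   52   54 2236] [258.40474061  93.39982111] [531.93907453  52.91055322]
[ 199  136  127   58 4396] [268.03730664 166.27206551] [539.86940659  -6.47637647]
[[ 0.003  1.    -0.006]
 [ 0.    -0.006 -1.   ]
 [-1.     0.003 -0.   ]]
```

Emit:
carry_out([
  [1,0,1,-40,0,0,0],
  [1,30,2,-75,0,0,0],
  [1,60,2,-82,0,0,0],
  [1,90,2,-82,0,0,0],
  [1,103,2,-82,0,0,0],
])

```text
time_s: 18.55
eef_pos: [532.7, 52.7, 165.1]
ee_rot: [0.499, 0.502, 0.498, -0.501]
force: [0.4, -0.2, 0.4]
grip_width: -0.003
```

Emit:
carry_out([
  [1,2,0,0,0,0,0],
  [1,4,0,0,0,0,0],
  [1,7,0,0,0,0,0],
  [1,10,0,0,0,0,0],
  [1,12,0,0,0,0,0],
])

```text
time_s: 19.18
eef_pos: [533.5, 53.0, 154.8]
ee_rot: [0.5, 0.503, 0.497, -0.5]
force: [-0.0, -0.6, 3.2]
grip_width: 0.0
```

Emit:
carry_out([
  [1,2,0,0,0,0,0],
  [1,4,0,0,0,0,0],
  [1,6,0,0,0,0,0],
  [1,8,0,0,0,0,0],
  [1,8,0,0,0,0,0],
])

```text
time_s: 19.8
eef_pos: [533.5, 52.9, 147.3]
ee_rot: [0.5, 0.503, 0.497, -0.5]
force: [-3.5, -0.4, 9.2]
grip_width: -0.002
```

Emit:
carry_out([
  [1,1,0,0,0,0,0],
  [1,2,0,0,0,0,0],
  [1,3,0,0,0,0,0],
  [1,4,0,0,0,0,0],
  [1,4,0,0,0,0,0],
])

```text
time_s: 20.42
eef_pos: [533.5, 52.9, 143.5]
ee_rot: [0.5, 0.503, 0.497, -0.5]
force: [-3.2, -0.9, 11.4]
grip_width: 0.001
```

Emit:
carry_out([
  [1,0.8,0,0,0,0,0],
  [1,1.5,0,0,0,0,0],
  [1,1.5,0,0,0,0,0],
  [1,1.5,0,0,0,0,0],
  [1,1.5,0,0,0,0,0],
])

```text
time_s: 21.05
eef_pos: [533.6, 53.0, 142.2]
ee_rot: [0.5, 0.503, 0.497, -0.5]
force: [-4.1, -1.0, 11.4]
grip_width: -0.0
```

Emit:
carry_out([
  [1,0.5,0,0,0,0,0],
  [1,0.8,0,0,0,0,0],
  [1,0.8,0,0,0,0,0],
  [1,0.8,0,0,0,0,0],
  [1,0.8,0,0,0,0,0],
])

```text
time_s: 21.68
eef_pos: [533.6, 53.0, 141.8]
ee_rot: [0.5, 0.503, 0.497, -0.5]
force: [-4.9, -0.6, 15.9]
grip_width: 0.0
```

Emit:
carry_out([
  [1,-4,0,0,0,0,0],
  [1,-9,0,0,0,0,0],
  [1,-15,0,0,0,0,0],
  [1,-25,0,0,0,0,0],
  [1,-50,0,0,0,0,0],
])

```text
time_s: 22.3
eef_pos: [532.3, 53.2, 189.7]
ee_rot: [0.499, 0.502, 0.498, -0.501]
force: [0.5, 0.9, 1.0]
grip_width: -0.004
```

Emit:
carry_out([
  [1,-40,0,20,0,0,0],
  [1,-70,0,60,0,0,0],
  [1,-90,0,110,0,0,0],
  [1,-90,0,160,0,0,0],
  [1,-90,0,180,0,0,0],
])

```text
time_s: 22.92
eef_pos: [531.2, -129.0, 280.0]
ee_rot: [0.499, 0.503, 0.497, -0.501]
force: [-0.1, 0.7, -0.2]
grip_width: 0.0
```

Run:
```python
from h import *
s=ctrl.sense();C=cam("wrist",s);print(s["eef_pos"],(s["eef_pos"][:2]-O)@RC(TH),s["time_s"],s["force"])
im=viewer.capture("wrist")[:,:,::-1].copy(); cv2.imwrite("pics/w16.png",im)
o=[];u=project(C,[[*tow((x,-98.8)),29] for x in (-40,0,40)]);print(u)
for k in range(int(u[0,0]),int(u[2,0]),8):
    c=im[:,k].max(1); r0=int(u[1,1]); i=[r for r in range(r0-30,min(r0+30,380)) if c[r]<70 and c[r+3]>120]
    if i:o.append((k,i[-1]+1.5))
print(((pix2plane(C,o,29)[:,:2]-O)@RC(TH)).round(1)[[0,-1]])
# nose tip: scan row behind tray at coder y -104
v=project(C,[[*tow((x,-100.5)),32] for x in (45,90)]).round().astype(int);print(v); print(im[v[0,1],v[0,0]:v[1,0]].max(1).tolist())
t=viewer.capture("top")[:,:,::-1]; b=cv2.imread("pics/top0.png"); m=abs(t.astype(int)-b).max(2)
cv2.imwrite("pics/t16.png",t)
k=(m>60).astype(np.uint8); n,l,st,ce=cv2.connectedComponentsWithStats(k); print(st[1:][st[1:,4]>40])
```

```text
[ 531.22740911 -128.96432652  279.99801937] [  -3.26946721 -154.30559045] 22.925 [-0.12050278  0.71073841 -0.21373478]
[[229.02925197 116.36388448]
 [260.67870768 117.12484908]
 [292.25197586 117.98213333]]
[[-40.  -97.7]
 [ 30.8 -98.5]]
[[296 120]
 [332 121]]
[174, 173, 174, 172, 173, 172, 171, 172, 173, 172, 171, 170, 163, 146, 133, 141, 153, 157, 156, 154, 152, 152, 151, 150, 148, 149, 147, 148, 150, 149, 150, 149, 149, 151, 151, 151]
[[ 278  132   21   15  187]
 [ 267  157    9   10   42]
 [ 306  165   18   18   78]
 [ 282  172   14   14   71]
 [ 236  179   13   15   77]
 [ 298  192   46   46 1353]
 [ 266  195   15   19   97]
 [ 135  197   26   18  239]
 [ 211  206   13   12   71]
 [ 118  214   37   43  697]
 [ 164  221   26   24  230]
 [ 261  224   13   11   89]
 [ 224  232   29   35  311]
 [ 267  243    6   26   85]
 [ 150  247   32   42  647]
 [ 130  267   26   30  223]
 [ 190  270   70   38  737]
 [ 262  270   96   40  740]
 [ 379  280   21    3   53]
 [ 156  293   16   20  192]
 [ 233  292   28   51  547]
 [ 385  293   11   30  213]
 [ 176  295    8   12   70]
 [ 216  301   19   36  435]
 [ 262  323    5   15   45]
 [ 221  341   10   12   50]
 [ 182  345   27   15  118]]
```

```bash
python3 -c "
from rig import order
print(order.finish_job())"
```

```text
the job is handed in; nothing more can be done
None
```

The tray is caught under the coder, stamped once, and the job is handed in, at about 23 s of the 70 s allowed.

- **Pushing in:** I pushed the tray with both open fingers against its rear rim. Near the mouth I stopped once to re-measure, because the wrist view put the coder about 3–6 mm across and 0.013 rad off my first top-camera fit. I straightened the tray before it went further in. The highest push force I read was about 11 N, against the bumper.
- **Catch:** The nose sprang fully out behind the tray. After I backed off, the tray settled 1.5 mm back against the catch and stayed there.
- **Stamping:** I pressed the knob down about 16 mm. The force rose through about 9–11 N as the stamp bore on the tray, to 15.9 N at the stop. The knob was then released.
- **Last checks:** The final wrist picture puts the tray's rear edge within about 1 mm of where it was caught, with the nose still at about 61–63 mm. The arm was clear, with under 1 N on the tool.
- **Not confirmed:** I did not measure the knob's return height after release. The final top-view comparison for the other objects was too cluttered by the arm's movement to prove anything, but no planned move went near them and the readings showed no unexpected contact.

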